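# Fetch the socket board from behind the bottle and the can for inspection

## Task

The green socket board at the back of the parts stand is next for inspection, but the tall round bottle and the tall square can stand in front of it. First, leaving the board where it is, stand both of them in the shallow black side tray; then lay the board flat inside the raised frame on the dark inspection plate, setting it down gently, lengthwise in the frame (either way round). With the board in place, put the bottle back into the round place and the can back into the square place on the stand; keep both upright all the time and leave the component reel and the screwdriver alone.

Things in the scene. Friction and masses are not known exactly. Their poses are not given: they have to be found in the camera images.
- bottle: White round plastic bottle with a black cap, standing upright in the round place. Body 52 mm in diameter and straight up to 112 mm, then a shoulder and a 34 mm cap up to 144 mm. About 0.22 kg. Origin: centre of its underside; z up.
- can: Square steel can with a dark lid, standing upright in the square place. 48 x 48 mm, straight up to 118 mm, lid (44 x 44 mm) up to 132 mm. About 0.26 kg. Origin: centre of its underside; z up, x and y along its sides.
- board: Socket board: a green circuit board 50 mm (x) by 110 mm (y), 4 mm thick, carrying a black socket block 30 mm (x) by 92 mm (y) that reaches from 4 to 36 mm above the underside, with a white latch (26 mm in x) at either end (out to 104 mm over both). Grip it across x on the black block. It lies flat on the rear of the parts stand, long side roughly across the robot's view; about 90 mm from the row of bottle and can. About 0.14 kg. Origin: centre of its underside; z up.
- round_place: The bottle's place: a low black ring lying on the parts stand, inside diameter 72 mm, outside 80 mm, 6 mm high. The parts stand is an aluminium plate 190 x 230 mm, its top 8 mm above the table. The bottle stands on this plate, inside the ring. Origin: centre of the ring, on the plate's top.
- square_place: The can's place: a low black square frame lying on the parts stand beside the ring (about 106 mm between centres; either may be the left one), 68 x 68 mm inside, 76 mm outside, 6 mm high. The can stands on the plate inside the frame. Origin: centre of the frame, on the plate's top; x and y along its sides.
- tray: Side tray: fixed shallow black plastic tray, 130 mm (x) by 220 mm (y), walls 5 mm thick and 16 mm high in all, floor 5 mm thick; empty at the start, room for both bottle and can side by side along y. It stands to the left or right of the stand. Origin: centre of its underside, on the table; z up.
- stage: Inspection plate: fixed dark steel plate 130 mm (x) by 190 mm (y), 8 mm thick, with a raised aluminium frame on top, inside 70 mm (x) by 130 mm (y), strips 5 mm wide and 5 mm high (top at 13 mm). The board lies on the plate inside the frame, its long side along y. It stands on the other side of the stand from the tray. Origin: centre of the plate's underside, on the table; z up.
- reel: Bystander: grey and black component reel, 90 mm in diameter, 14 mm high, lying flat beyond the work on the table. Origin: centre of its underside.
- driver: Bystander: screwdriver about 170 mm long, lying on the table beyond the work on the other side from the reel. Its x runs along it, handle towards -x.

How it is judged:
By the outcome, as a careful person would: the job done as asked, in the order asked, and still so for the second after the job is handed in, with the robot touching nothing.
It also fails if it takes over 134 s, if anything falls off the work surface, if the arm or the gripper's body presses on something with over 40 N, if the wrist force passes 120 N, or if a joint passes its speed limit or range.

## Robot

A 6-joint arm with a two-finger parallel gripper is mounted at the origin on the work surface. World frame = base frame: x ahead of the robot, y to its left, z up, the work surface at z = 0. Lengths are in mm, angles in degrees, forces in N, time in s.
With the tool pointing down it reaches from about 300 to 850 mm from the base axis. Payload 4.2 kg.
Tool frame: the origin (TCP) lies between the finger pads; the fingertips stand 14 mm ahead of it and the grasp point (between the pads) lies 5 mm behind it (env.finger_overhang is the distance from the TCP to the fingertips, in mm); z points along the fingers, y is the line along which they close (so a half turn about z gives the same grasp; the last joint's range is limited). The gripper opens to 91 mm and grips with 3 to 60 N. Pads are 32 mm wide; open, the fingers measure 118 mm over their backs; the gripper's body (76 mm by 178 mm) begins 60 mm behind the grasp point.
Start: joints at [62.051, 18.312, 89.639, -0, 72.044, -1.146], TCP at [259.286, 513.24, 202.776] pointing down, gripper open.
Joint ranges: [-177.97, 177.97], [-48.28, 115.42], [12.27, 149.76], [-77.06, 257.06], [2.81, 150.46], [-146.56, 146.56]. Speed limits (degrees/s): [147.25, 147.25, 180, 180, 180, 180].

## Interface

Orientations are given as [roll, pitch, yaw] about the fixed x, y, z axes, in that order (R = Rz(yaw) Ry(pitch) Rx(roll)).
In Python, from workcell import status, cams, env, finder gives the robot as it stands.
- The arm moves only by the tool apply_moves, never from a script. Its argument "increments" is a list of rows, each a list of 7 numbers: the opening, from -1 (shut) to 1 (fully open), then the shift along the world's x, y, z in m, then the turn, a rotation vector about the world's x, y, z in degrees. In form: [[gripper, x, y, z, ax, ay, az], ...]. A call has 1 to 5 rows; each row shifts and turns the commanded pose from where the row before left it; what a row does not reach is not made up. A row lasts 1/12 s, in which the tool goes at most 41.7 mm and 7.16 degrees, less where a joint would pass 70% of its speed; a pose out of reach is approached as far as the arm can. A call with a gripper value outside its range is refused whole. The fingers move at their own pace and stop on an object; "newtons" is the grip in N (left out, the last holds). Time passes only in rows, so rows that do not move let the fingers close. It gives the time, the measured TCP pose, the force, the opening and the grip force at its end, in the units of the state.
- status.state(): the state, without advancing time (a new reading comes with each control period).
- cams.grab_frame(name): name is "scene" or "top"; returns a dict with "color" (400x640x3 uint8, red, green, blue), "intrinsics" (3x3 intrinsics, pixels), "k1" (the pictures are not rectified: a ray, as slopes to the right and down, at radius r is drawn at 1 + k1 r^2 times it, then the intrinsics apply), "R" (3x3) and "t" (3): a world point X has camera coordinates R X + t. Camera axes: x right, y down, z forward; pixel columns grow to the right and rows downward; lengths in mm; the calibration is good to about 2 mm. A picture is of the moment at which its call begins. There is no depth.
- env.job_done(): hands the job in; it is judged then, once.
Trained networks look in the newest picture that a camera, given by its name, has taken for a name from the list of things; names that differ only in an ending like _2 or _b are one class to them, and where a whole thing is asked for, a point or a joint stands for the part that bears it (a point fixed in the world has none). Each returns a list of dicts, best first, with "score" (0 to 1); they miss things now and then, are a little off and sometimes report something else, mostly with a low value. They report only what shows in the picture. A call takes as long as a camera call.
- finder.boxes_of(query, camera): "rect" ([left, top, width, height] in pixels, round what is visible of it).
- finder.trace(query, camera): "pixels" (400x640 bool, what is visible of it) and "rect" ([left, top, width, height] in pixels, round what is visible of it).
The state is a dict: "time_s": time; "qpos": joint angles; "qvel": joint speeds; "effort": joint torques, N m; "ee_pos": TCP position; "ee_rot": TCP orientation; "force": force on the tool from outside, world axes, zero at the start; "torque": the same for the moment, N m; "gripper_width": finger opening in mm; "gripper_force": force on a finger pad.
Only numpy, scipy, OpenCV 4.12 (cv2) and the standard library are available. Lean on these libraries where they do the work, as an engineer would, in place of code of your own. Each camera call takes 0.05 s, during which the arm holds its last target. There are 200 camera calls.

## Working session

There is one attempt and no reset: what is moved stays moved. The work goes in short steps, Python scripts to look and compute and a tool call to move; the robot and the scene stay as the last step left them, time stands still between calls to the robot, and variables do not carry over. Pictures are saved under pics/ and viewed, at most 14 in all, crops included, and the job is handed in when it is done.

Besides the shell and the picture viewer there is one more tool, called after "Request:" as name(argument=value, ...), one argument or row to a line, values as JSON. apply_moves: Moves the arm, as the interface text tells. Its arguments: {"type":"object","properties":{"increments":{"type":"array","items":{"type":"array","items":{"type":"number"}}},"newtons":{"type":"number"}},"required":["increments"]}

```bash
ls; mkdir -p pics; cat > h.py <<'E'
import numpy as np, cv2
from workcell import status, cams, env, finder
def grab(n,save=None):
    f=cams.grab_frame(n)
    if save: cv2.imwrite(save,f["color"][:,:,::-1])
    return f
def dist(f): return np.array([f["k1"],0,0,0,0],float)
def proj(f,X):
    return cv2.projectPoints(np.array(X,float).reshape(-1,3),cv2.Rodrigues(np.array(f["R"]))[0],np.array(f["t"],float),np.array(f["intrinsics"],float),dist(f))[0].reshape(-1,2)
def ray(f,uv,z):
    n=cv2.undistortPoints(np.array(uv,float).reshape(-1,1,2),np.array(f["intrinsics"],float),dist(f)).reshape(-1,2)
    R=np.array(f["R"]);t=np.array(f["t"]);C=-R.T@t
    d=np.c_[n,np.ones(len(n))]@R
    return C+d*((z-C[2])/d[:,2])[:,None]
E
python3 - <<'E'
from h import *
for n in("scene","top"):
    f=grab(n,f"pics/{n}0.png"); print(n,(-np.array(f["R"]).T@f["t"]).round(), f["k1"])
    for q in "bottle can board round_place square_place tray stage reel driver".split():
        print(q,[(np.round(b["rect"]).tolist(),round(b["score"],2)) for b in finder.boxes_of(q,n)[:2]])
s=status.state();print(s["ee_pos"],s["ee_rot"],s["gripper_width"],s["time_s"])
E
```

```text
pics
scene [1021.  499.  750.] -0.05603171587171263
bottle [([365.0, 157.0, 26.0, 63.0], 0.58)]
can [([331.0, 128.0, 35.0, 65.0], 0.71)]
board [([310.0, 195.0, 46.0, 50.0], 0.63), ([418.0, 226.0, 132.0, 111.0], 0.3)]
round_place [([359.0, 197.0, 28.0, 26.0], 0.66)]
square_place [([320.0, 175.0, 45.0, 15.0], 0.64)]
tray [([417.0, 226.0, 135.0, 111.0], 0.57)]
stage []
reel []
driver [([186.0, 128.0, 64.0, 25.0], 0.66), ([310.0, 195.0, 45.0, 49.0], 0.54)]
top [373. -10. 855.] -0.03157582443008442
bottle []
can [([316.0, 210.0, 24.0, 33.0], 0.55)]
board [([276.0, 183.0, 45.0, 24.0], 0.68)]
round_place [([274.0, 240.0, 9.0, 7.0], 0.47)]
square_place [([343.0, 217.0, 7.0, 8.0], 0.51), ([263.0, 207.0, 28.0, 33.0], 0.46)]
tray [([119.0, 216.0, 98.0, 68.0], 0.67), ([417.0, 232.0, 91.0, 73.0], 0.2)]
stage [([418.0, 229.0, 89.0, 74.0], 0.66)]
reel [([186.0, 133.0, 39.0, 41.0], 0.72)]
driver [([448.0, 141.0, 15.0, 66.0], 0.83)]
[259.27639783 513.22905004 202.79010599] [1.79995673e+02 1.63144624e-03 1.53200491e+02] 91.0451253648427 1.0
```

View pics/scene0.png

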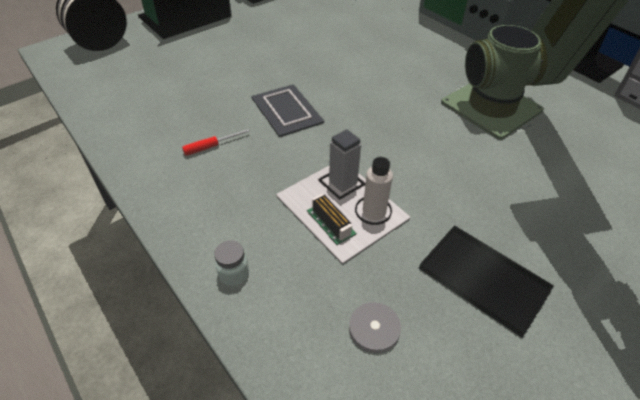

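View pics/top0.png

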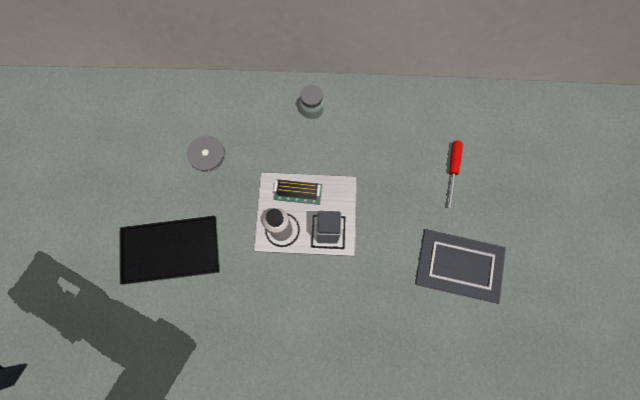

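The top view has the tray on the left (+y, about 169,250) and the stage on the right (462,266). The bottle is in the ring (281,228), the can in the square (328,230) and the board behind them (298,190). Next I'll measure from masks.

```bash
python3 - <<'E'
from h import *
f=grab("top");g=grab("scene")
im=f["color"]
def rect(f,m,z):
    ys,xs=np.nonzero(m); P=ray(f,np.c_[xs,ys],z)[:,:2].astype(np.float32)
    return [np.round(v,1) for v in cv2.minAreaRect(P)]
def lum(f): return cv2.cvtColor(f["color"],cv2.COLOR_RGB2GRAY).astype(int)
def box(m,x0,y0,x1,y1):
    o=np.zeros_like(m);o[y0:y1,x0:x1]=m[y0:y1,x0:x1]
    n,l,s,_=cv2.connectedComponentsWithStats(o.astype(np.uint8)); return l==1+np.argmax(s[1:,4])
L=lum(f)
m=box(L<50,100,205,230,295);print("tray",rect(f,m,16),m.sum())
m=box(L>130,422,235,505,298);print("frame",rect(f,m,13),m.sum())
m=box(L<85,410,225,515,310);print("plate",rect(f,m,8),m.sum())
m=box(L>140,245,165,365,262);print("stand",rect(f,m,8),m.sum())
for q in ("board","bottle","can","stage","round_place","square_place"):
    for n,ff in (("top",f),("scene",g)):
        for t in finder.trace(q,n)[:1]:
            p=t["pixels"]; print(q,n,round(t["score"],2),np.round(t["rect"]),p.sum(), rect(ff,p,{"board":26,"bottle":8,"can":8}.get(q,8)))
def crop(ff,x0,y0,x1,y1,k): return cv2.resize(ff["color"][y0:y1,x0:x1,::-1],None,fx=k,fy=k,interpolation=cv2.INTER_CUBIC)
cv2.imwrite("pics/ct.png",crop(f,250,165,365,260,6)); cv2.imwrite("pics/cs.png",crop(g,270,120,415,265,4))
np.save("top.npy",im)
E
```

```text
tray [array([470.5, 330.8]), array([128.8, 220. ]), np.float64(9.2)] 5478
frame [array([ 456.6, -333.1]), array([140.1,  81.4]), np.float64(78.8)] 478
plate [array([ 456.9, -330.4]), array([190.1, 129. ]), np.float64(78.5)] 2309
stand [array([573.2,  19.5]), array([240. , 203.4]), np.float64(88.6)] 4935
board top 0.6 [275. 180.  47.  28.] 989 [array([611.9,  45.9]), array([109.5,  51.7]), np.float64(85.9)]
board scene 0.61 [310. 194.  42.  50.] 1215 [array([621. ,  44.9]), array([126.6,  58. ]), np.float64(85.7)]
bottle top 0.77 [261. 208.  30.  34.] 706 [array([538.2,  88.4]), array([81.7, 56.7]), np.float64(29.7)]
bottle scene 0.72 [364. 158.  29.  66.] 1375 [array([467.8,  30.3]), array([195.7,  57.6]), np.float64(41.5)]
can top 0.96 [314. 210.  26.  34.] 738 [array([536.1, -28.9]), array([56.8, 75.6]), np.float64(87.4)]
can scene 0.73 [331. 128.  35.  62.] 1608 [array([462.8, -88. ]), array([214.5,  76.4]), np.float64(49.1)]
stage top 0.82 [415. 230.  90.  74.] 4834 [array([ 456. , -332.8]), array([193.1, 130.7]), np.float64(78.9)]
stage scene 0.67 [254.  86.  70.  48.] 2145 [array([ 459.7, -330.1]), array([195. , 133.3]), np.float64(78.6)]
round_place scene 0.72 [357. 198.  36.  25.] 164 [array([530.5,  78.2]), array([64.5, 79.8]), np.float64(37.9)]
square_place top 0.74 [310. 215.  36.  33.] 187 [array([524. , -28.5]), array([76.3, 76. ]), np.float64(89.8)]
square_place scene 0.79 [321. 172.  45.  26.] 174 [array([521.5, -33.3]), array([80.7, 78.9]), np.float64(89.0)]
```

View pics/ct.png

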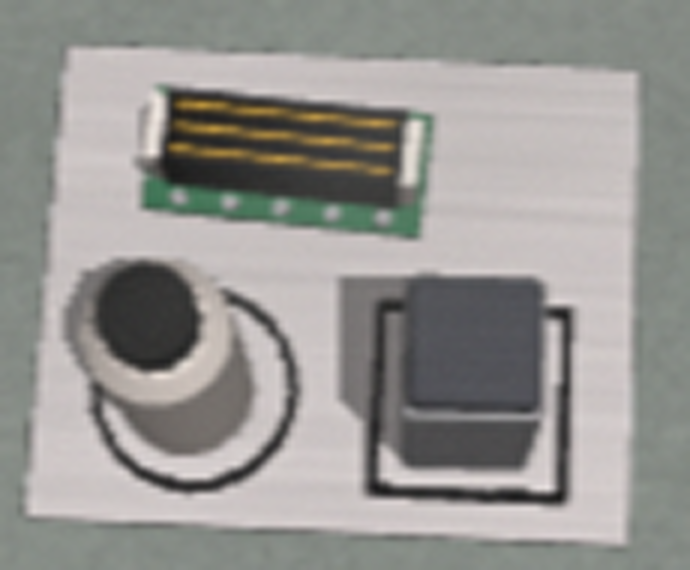

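View pics/cs.png

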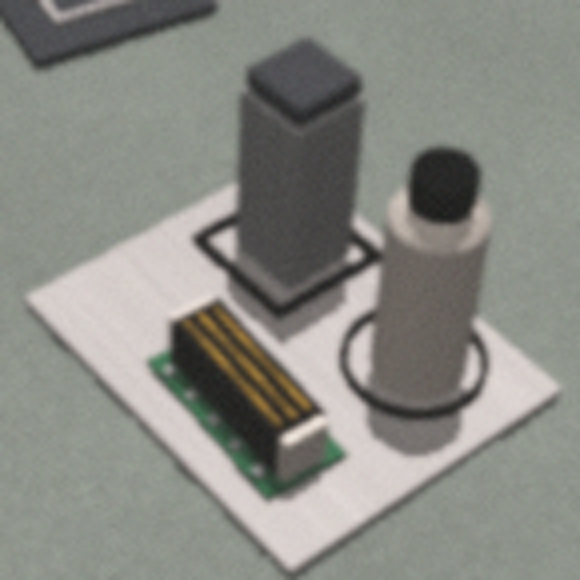

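```bash
cat > m.py <<'E'
from h import *
f=grab("top");g=grab("scene")
T=lambda P:(np.array(P,float)+.5)/6-.5+[250,165]
S=lambda P:(np.array(P,float)+.5)/4-.5+[270,120]
def q(n,P):
    P=P[:,:2].astype(np.float32); c=P.mean(0); e=[np.linalg.norm(P[i]-P[i-1]) for i in range(len(P))]
    a=[np.degrees(np.arctan2(*(P[i]-P[i-1])[::-1])) for i in range(len(P))]
    print(n,c.round(1),np.round(e,1),np.round(a,1))
print("cap top",ray(f,T([147,317]),152).round(1),"scene",ray(g,S([446,164]),152).round(1))
q("lid",ray(f,T([[407,277],[542,280],[541,412],[404,408]]),140))
q("lid scene",ray(g,S([[305,40],[361,82],[303,117],[249,75]]),140))
q("ring",ray(f,T([[92,388],[195,285],[298,388],[195,492]]),14))
q("sq",ray(f,T([[380,300],[573,310],[566,502],[366,494]]),14))
q("sq scene",ray(g,S([[285,183],[384,257],[284,308],[196,240]]),14))
q("pcb",ray(f,T([[435,112],[418,238],[142,208]]),12))
q("block",ray(f,T([[173,88],[408,108],[392,207],[160,182]]),44))
E
python3 m.py
```

```text
cap top [[522.7  78.5 152. ]] scene [[523.   74.7 152. ]]
lid [519.8 -26.9] [43.5 44.3 43.9 44.3] [   0.6  -89.4 -179.4   90.2]
lid scene [525.3 -25.2] [41.3 43.1 41.1 41.5] [-175.    90.6    2.8  -89.2]
ring [525.1  76. ] [56.6 55.7 57.  55.3] [  47.2  -41.7 -133.2  137.9]
sq [523.6 -29.5] [75.1 74.4 74.1 75.4] [ -2.  -91.2 178.8  89.6]
sq scene [526.  -29.8] [69.9 80.1 69.4 70.5] [-176.5   93.3   -4.4  -85.8]
pcb [607.2  27.2] [121.   51.7 108.4] [-69.2 174.4  85.5]
block [613.3  44.8] [37.4 89.8 39.4 87.9] [ -4.1 -93.2 173.1  85.5]
```

Request:
apply_moves(
  increments=[
    [1,0.0175,-0.029,0,0,0,-4.2],
    [1,0.0175,-0.029,0,0,0,-4.2],
    [1,0.0175,-0.029,0,0,0,-4.2],
    [1,0.0175,-0.029,0,0,0,-4.2],
    [1,0.0175,-0.029,0,0,0,-4.2],
  ],
  newtons=18,
)

```text
time_s: 2.22
ee_pos: [347.3, 366.9, 202.9]
ee_rot: [180.0, 0.0, 132.0]
force: [0.4, 0.4, -0.5]
gripper_width: 91.1
gripper_force: 0.0
```

Request:
apply_moves(
  increments=[
    [1,0.0175,-0.029,0,0,0,-4.2],
    [1,0.0175,-0.029,0,0,0,-4.2],
    [1,0.0175,-0.029,0,0,0,-4.2],
    [1,0.0175,-0.029,0,0,0,-4.2],
    [1,0.0175,-0.029,0,0,0,-4.2],
  ],
)

```text
time_s: 2.63
ee_pos: [434.9, 221.7, 203.0]
ee_rot: [180.0, -0.0, 111.0]
force: [0.5, 0.5, 0.2]
gripper_width: 90.7
gripper_force: 0.0
```

Request:
apply_moves(
  increments=[
    [1,0.0175,-0.029,0,0,0,-4.2],
    [1,0.0175,-0.029,0,0,0,-4.2],
    [1,0.0175,-0.029,0,0,0,-4.2],
    [1,0.0175,-0.029,0,0,0,-4.2],
    [1,0.0175,-0.029,0,0,0,-4.4],
  ],
)

```text
time_s: 3.05
ee_pos: [522.5, 76.6, 203.0]
ee_rot: [180.0, -0.0, 89.8]
force: [-0.4, -0.1, 0.8]
gripper_width: 91.3
gripper_force: 0.0
```

Request:
apply_moves(
  increments=[
    [1,0,0,0,0,0,0],
    [1,0,0,0,0,0,0],
  ],
)

```text
time_s: 3.22
ee_pos: [522.3, 77.0, 202.6]
ee_rot: [-180.0, -0.0, 89.8]
force: [-0.5, 0.4, 0.3]
gripper_width: 91.2
gripper_force: 0.0
```

Request:
apply_moves(
  increments=[
    [1,0,0,-0.022,0,0,0],
    [1,0,0,-0.022,0,0,0],
    [1,0,0,-0.022,0,0,0],
    [1,0,0,-0.022,0,0,0],
    [1,0,0,-0.0195,0,0,0],
  ],
)

```text
time_s: 3.63
ee_pos: [520.6, 79.6, 94.2]
ee_rot: [-179.9, -0.0, 90.1]
force: [0.1, -0.4, -0.3]
gripper_width: 91.1
gripper_force: 0.0
```

Request:
apply_moves(
  increments=[
    [0.3,0,0,0,0,0,0],
    [0.1,0,0,0,0,0,0],
    [0.0,0,0,0,0,0,0],
    [-0.2,0,0,0,0,0,0],
    [-0.2,0,0,0,0,0,0],
  ],
)

```text
time_s: 4.05
ee_pos: [522.6, 78.6, 96.7]
ee_rot: [179.8, -0.0, 90.0]
force: [0.1, 0.6, -0.6]
gripper_width: 61.0
gripper_force: 0.0
```

Request:
apply_moves(
  increments=[
    [-0.2,0,0,0,0,0,0],
    [-0.2,0,0,0,0,0,0],
    [-0.2,0,0,0,0,0,0],
  ],
)

```text
time_s: 4.3
ee_pos: [522.8, 78.3, 96.3]
ee_rot: [179.8, -0.0, 90.0]
force: [1.2, 0.6, 4.6]
gripper_width: 51.2
gripper_force: 18.0
```

Request:
apply_moves(
  increments=[
    [-0.2,0,0,0.006,0,0,0],
    [-0.2,0,0,0.012,0,0,0],
    [-0.2,0,0,0.016,0,0,0],
    [-0.2,0,0,0.014,0,0,0],
    [-0.2,-0.002,0.01,0.006,0,0,0],
  ],
)

```text
time_s: 4.72
ee_pos: [520.4, 87.3, 150.7]
ee_rot: [179.9, 0.0, 89.9]
force: [-0.0, -0.2, -1.9]
gripper_width: 51.1
gripper_force: 18.0
```

Request:
apply_moves(
  increments=[
    [-0.2,-0.004,0.02,0,0,0,0],
    [-0.2,-0.005,0.025,0,0,0,0],
    [-0.2,-0.006,0.03,0,0,0,0],
    [-0.2,-0.006,0.03,0,0,0,0],
    [-0.2,-0.006,0.03,0,0,0,0],
  ],
)

```text
time_s: 5.13
ee_pos: [491.3, 224.7, 148.6]
ee_rot: [-179.9, 0.0, 90.0]
force: [1.1, 0.2, -2.2]
gripper_width: 50.5
gripper_force: 18.0
```

Request:
apply_moves(
  increments=[
    [-0.2,-0.006,0.03,0,0,0,0],
    [-0.2,-0.006,0.03,0,0,0,0],
    [-0.2,-0.006,0.03,0,0,0,0],
    [-0.2,-0.005,0.025,0,0,0,0],
    [-0.2,-0.004,0.02,0,0,0,0],
  ],
)

```text
time_s: 5.55
ee_pos: [463.9, 360.6, 148.4]
ee_rot: [-179.9, 0.0, 90.1]
force: [0.4, -0.1, -3.3]
gripper_width: 51.5
gripper_force: 18.0
```

Request:
apply_moves(
  increments=[
    [-0.2,-0.003,0.015,0,0,0,0],
    [-0.2,-0.001,0.007,0,0,0,0],
    [-0.2,0,0,0,0,0,0],
    [-0.2,0,0,0,0,0,0],
  ],
)

```text
time_s: 5.88
ee_pos: [461.5, 379.6, 148.9]
ee_rot: [-180.0, 0.1, 90.0]
force: [-0.4, 0.0, -2.7]
gripper_width: 50.8
gripper_force: 18.0
```

Request:
apply_moves(
  increments=[
    [-0.2,0,0,-0.016,0,0,0],
    [-0.2,0,0,-0.018,0,0,0],
    [-0.2,0,0,-0.01,0,0,0],
    [-0.2,0,0,-0.006,0,0,0],
    [-0.2,0,0,0,0,0,0],
  ],
)

```text
time_s: 6.3
ee_pos: [461.3, 378.8, 97.9]
ee_rot: [-179.9, 0.1, 89.9]
force: [-0.4, -0.0, -2.6]
gripper_width: 50.9
gripper_force: 18.0
```

Request:
apply_moves(
  increments=[
    [-0.2,0,0,-0.002,0,0,0],
    [-0.2,0,0,-0.002,0,0,0],
    [-0.2,0,0,-0.0015,0,0,0],
    [-0.2,0,0,0,0,0,0],
  ],
)

```text
time_s: 6.63
ee_pos: [461.9, 380.3, 94.0]
ee_rot: [180.0, -0.0, 90.0]
force: [0.3, -0.0, -2.5]
gripper_width: 51.6
gripper_force: 18.0
```

Request:
apply_moves(
  increments=[
    [-0.2,0,0,-0.001,0,0,0],
    [-0.2,0,0,-0.0005,0,0,0],
    [-0.2,0,0,0,0,0,0],
  ],
)

```text
time_s: 6.88
ee_pos: [462.2, 380.7, 93.3]
ee_rot: [179.9, -0.1, 90.0]
force: [-0.2, 0.2, 3.6]
gripper_width: 51.0
gripper_force: 18.0
```

Request:
apply_moves(
  increments=[
    [0.2,0,0,0,0,0,0],
    [0.5,0,0,0,0,0,0],
    [1,0,0,0,0,0,0],
    [1,0,0,0,0,0,0],
    [1,0,0,0.015,0,0,0],
  ],
)

```text
time_s: 7.3
ee_pos: [460.1, 378.8, 104.6]
ee_rot: [-179.7, 0.2, 90.0]
force: [-0.6, -0.2, -0.4]
gripper_width: 78.1
gripper_force: 0.0
```

Request:
apply_moves(
  increments=[
    [1,0,0,0.025,0,0,0],
    [1,0,0,0.03,0,0,0],
    [1,0,0,0.022,0,0,0],
    [1,0.002,-0.013,0,0,0,0],
    [1,0.004,-0.028,0,0,0,0],
  ],
)

```text
time_s: 7.72
ee_pos: [468.4, 341.3, 185.5]
ee_rot: [179.8, -0.2, 90.2]
force: [0.0, -0.6, -1.0]
gripper_width: 91.2
gripper_force: 0.0
```

Request:
apply_moves(
  increments=[
    [1,0.005,-0.035,0,0,0,0],
    [1,0.005,-0.035,0,0,0,0],
    [1,0.005,-0.035,0,0,0,0],
    [1,0.005,-0.035,0,0,0,0],
    [1,0.005,-0.035,0,0,0,0],
  ],
)

```text
time_s: 8.13
ee_pos: [492.1, 162.1, 183.5]
ee_rot: [-179.9, 0.0, 90.0]
force: [1.2, -0.6, -0.6]
gripper_width: 90.8
gripper_force: 0.0
```

Request:
apply_moves(
  increments=[
    [1,0.005,-0.035,0,0,0,0],
    [1,0.005,-0.035,0,0,0,0],
    [1,0.005,-0.035,0,0,0,0],
    [1,0.005,-0.035,0,0,0,0],
    [1,0.005,-0.035,0,0,0,0],
  ],
)

```text
time_s: 8.55
ee_pos: [517.0, -12.8, 183.6]
ee_rot: [-179.9, 0.0, 90.0]
force: [0.9, 0.0, -0.9]
gripper_width: 90.8
gripper_force: 0.0
```

Request:
apply_moves(
  increments=[
    [1,0.003,-0.016,0,0,0,0],
    [1,0,0,0,0,0,0],
    [1,0,0,0,0,0,0],
  ],
)

```text
time_s: 8.8
ee_pos: [520.1, -27.5, 183.5]
ee_rot: [-179.9, -0.0, 89.9]
force: [-0.4, 0.2, 0.1]
gripper_width: 91.3
gripper_force: 0.0
```

Request:
apply_moves(
  increments=[
    [1,0,0,-0.018,0,0,0],
    [1,0,0,-0.022,0,0,0],
    [1,0,0,-0.022,0,0,0],
    [1,0,0,-0.018,0,0,0],
    [1,0,0,-0.008,0,0,0],
  ],
)

```text
time_s: 9.22
ee_pos: [518.6, -25.2, 93.7]
ee_rot: [-179.7, -0.0, 90.1]
force: [0.2, 0.1, 0.4]
gripper_width: 91.0
gripper_force: 0.0
```

Request:
apply_moves(
  increments=[
    [0.3,0,0,0,0,0,0],
    [0.1,0,0,0,0,0,0],
    [0.0,0,0,0,0,0,0],
    [-0.2,0,0,0,0,0,0],
    [-0.2,0,0,0,0,0,0],
  ],
  newtons=20,
)

```text
time_s: 9.63
ee_pos: [521.5, -26.7, 97.3]
ee_rot: [179.9, 0.0, 90.0]
force: [0.0, 0.1, -1.0]
gripper_width: 61.0
gripper_force: 0.0
```

Request:
apply_moves(
  increments=[
    [-0.2,0,0,0,0,0,0],
    [-0.2,0,0,0,0,0,0],
    [-0.2,0,0,0,0,0,0],
    [-0.2,0,0,0,0,0,0],
  ],
)

```text
time_s: 9.97
ee_pos: [521.2, -26.9, 96.8]
ee_rot: [179.9, 0.0, 90.0]
force: [0.4, -0.6, 2.3]
gripper_width: 47.9
gripper_force: 20.0
```

```bash
python3 - <<'E'
from h import *
f=grab("top","pics/t1.png");t=finder.trace("bottle","top")
for b in t[:2]: print(b["rect"],b["score"])
print("pred bottle cap px",proj(f,[[462,380,149],[462,380,5]]).round())
g=grab("scene")
cv2.imwrite("pics/v1.png",np.hstack([cv2.resize(f["color"][180:300,100:380],None,fx=1.4,fy=1.4),cv2.resize(g["color"][120:360,280:600],(224*1,168))])[:,:,::-1])
E
```

```text
[104.1, 232.3, 53.1, 33.8] 0.63
[448.2, 138.5, 16.6, 56.6] 0.35
pred bottle cap px [[116. 243.]
 [148. 253.]]
```

View pics/v1.png

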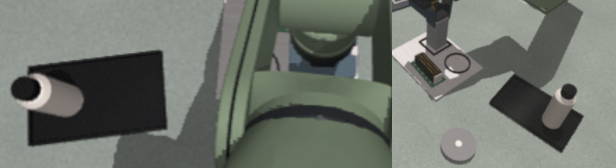

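The bottle stands upright in the tray at the predicted place and the can is gripped.

Request:
apply_moves(
  increments=[
    [-0.2,0,0,0.006,0,0,0],
    [-0.2,0,0,0.012,0,0,0],
    [-0.2,0,0,0.016,0,0,0],
    [-0.2,0,0,0.014,0,0,0],
    [-0.2,-0.002,0.01,0.006,0,0,0],
  ],
)

```text
time_s: 10.53
ee_pos: [519.7, -17.6, 151.7]
ee_rot: [179.9, 0.1, 89.9]
force: [1.1, 0.1, -2.5]
gripper_width: 48.2
gripper_force: 20.0
```

Request:
apply_moves(
  increments=[
    [-0.2,-0.003,0.02,0,0,0,0],
    [-0.2,-0.004,0.027,0,0,0,0],
    [-0.2,-0.004,0.03,0,0,0,0],
    [-0.2,-0.004,0.03,0,0,0,0],
    [-0.2,-0.004,0.03,0,0,0,0],
  ],
)

```text
time_s: 10.95
ee_pos: [498.4, 121.9, 149.6]
ee_rot: [-179.9, 0.0, 90.0]
force: [0.8, -0.2, -3.2]
gripper_width: 48.1
gripper_force: 20.0
```

Request:
apply_moves(
  increments=[
    [-0.2,-0.004,0.03,0,0,0,0],
    [-0.2,-0.004,0.03,0,0,0,0],
    [-0.2,-0.004,0.03,0,0,0,0],
    [-0.2,-0.004,0.027,0,0,0,0],
    [-0.2,-0.003,0.02,0,0,0,0],
  ],
)

```text
time_s: 11.37
ee_pos: [479.1, 259.8, 149.5]
ee_rot: [-179.9, -0.0, 90.1]
force: [0.4, -1.1, -1.5]
gripper_width: 47.9
gripper_force: 20.0
```

Request:
apply_moves(
  increments=[
    [-0.2,-0.002,0.015,0,0,0,0],
    [-0.2,-0.001,0.009,0,0,0,0],
    [-0.2,0,0,0,0,0,0],
    [-0.2,0,0,0,0,0,0],
  ],
)

```text
time_s: 11.7
ee_pos: [477.2, 281.1, 149.7]
ee_rot: [-179.9, 0.1, 90.1]
force: [-0.4, 0.5, -1.4]
gripper_width: 47.9
gripper_force: 20.0
```

Request:
apply_moves(
  increments=[
    [-0.2,0,0,-0.016,0,0,0],
    [-0.2,0,0,-0.018,0,0,0],
    [-0.2,0,0,-0.01,0,0,0],
    [-0.2,0,0,-0.006,0,0,0],
    [-0.2,0,0,0,0,0,0],
  ],
)

```text
time_s: 12.12
ee_pos: [477.1, 280.0, 99.0]
ee_rot: [-179.8, 0.1, 89.9]
force: [0.1, -0.2, -1.2]
gripper_width: 48.0
gripper_force: 20.0
```

Request:
apply_moves(
  increments=[
    [-0.2,0,0,-0.002,0,0,0],
    [-0.2,0,0,-0.002,0,0,0],
    [-0.2,0,0,-0.0015,0,0,0],
    [-0.2,0,0,0,0,0,0],
  ],
)

```text
time_s: 12.45
ee_pos: [477.9, 281.3, 95.0]
ee_rot: [180.0, -0.0, 90.0]
force: [-0.4, 0.3, -1.3]
gripper_width: 48.0
gripper_force: 20.0
```

Expected contact is near TCP z 93.8.

Request:
apply_moves(
  increments=[
    [-0.2,0,0,-0.001,0,0,0],
    [-0.2,0,0,-0.0008,0,0,0],
    [-0.2,0,0,0,0,0,0],
  ],
)

```text
time_s: 12.7
ee_pos: [478.1, 281.5, 93.8]
ee_rot: [179.9, -0.0, 90.0]
force: [-0.9, -0.5, 3.2]
gripper_width: 47.6
gripper_force: 20.0
```

Request:
apply_moves(
  increments=[
    [0.2,0,0,0,0,0,0],
    [0.5,0,0,0,0,0,0],
    [1,0,0,0,0,0,0],
    [1,0,0,0,0,0,0],
    [1,0,0,0.015,0,0,0],
  ],
)

```text
time_s: 13.12
ee_pos: [475.9, 280.2, 105.6]
ee_rot: [-179.7, 0.2, 90.0]
force: [0.3, -0.1, -0.7]
gripper_width: 78.3
gripper_force: 0.0
```

Request:
apply_moves(
  increments=[
    [1,0,0,0.025,0,0,0],
    [1,0,0,0.03,0,0,0],
    [1,0,0,0.022,0,0,0],
    [1,0,0,0,0,0,0],
    [1,0,0,0,0,0,0],
  ],
)

```text
time_s: 13.53
ee_pos: [478.4, 281.6, 186.1]
ee_rot: [179.9, -0.1, 90.0]
force: [0.3, -0.4, -0.3]
gripper_width: 91.4
gripper_force: 0.0
```

```bash
python3 - <<'E'
from h import *
f=grab("top");t=finder.trace("board","top")
def rect(f,m,z):
    ys,xs=np.nonzero(m); P=ray(f,np.c_[xs,ys],z)[:,:2].astype(np.float32)
    return [np.round(v,1) for v in cv2.minAreaRect(P)]
for b in t[:1]: print(b["score"],rect(f,b["pixels"],26),rect(f,b["pixels"],12))
g=grab("scene")
a=cv2.resize(f["color"][165:260,250:365],None,fx=5,fy=5,interpolation=cv2.INTER_CUBIC)
b=cv2.resize(g["color"][130:330,240:560],(220*1,475))
b=cv2.resize(g["color"][120:345,400:560],(220,309)); b=np.vstack([b,np.zeros((475-309,220,3),np.uint8)])
cv2.imwrite("pics/v2.png",np.hstack([a,b])[:,:,::-1])
E
```

```text
0.79 [array([612.5,  46.2]), array([109.4,  50.4]), np.float64(86.2)] [array([616.5,  47.1]), array([111.3,  51.2]), np.float64(86.2)]
```

View pics/v2.png

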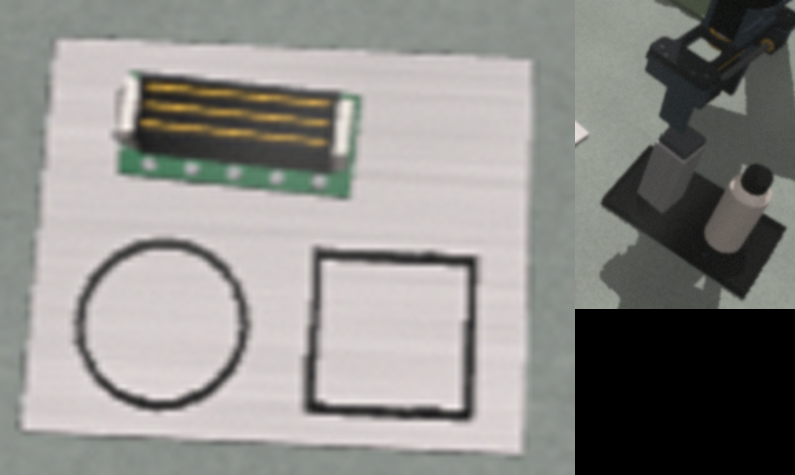

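```bash
python3 - <<'E'
from h import *
f=grab("top")
T=lambda P:(np.array(P,float)+.5)/5-.5+[250,165]
print("ring",ray(f,T([162.5,324]),14).round(1))
P=ray(f,T([[315,248],[477,257],[471,418],[305,410]]),14)[:,:2];print("sq",P.mean(0),P.round(1).tolist())
P=ray(f,T([[361,96],[348,197],[118,172]]),12)[:,:2];print("pcb centre",(P[0]+P[2])/2,np.diff(P,axis=0))
m=ray(f,T([[119,73],[361,96],[118,145],[350,170]]),12);
# predicted overlay of board
import math
for (x,y,a) in [(613,45,-4.5),(615,46,-4.5)]:
    R=lambda p:[x+p[0]*math.cos(a*math.pi/180)-p[1]*math.sin(a*math.pi/180),y+p[0]*math.sin(a*math.pi/180)+p[1]*math.cos(a*math.pi/180)]
    for s,z in (((25,55),12),((15,46),44),((13,52),40)):
        print(z,((proj(f,[R((s[0]*i,s[1]*j))+[z] for i,j in((1,1),(1,-1),(-1,-1),(-1,1))])-[250,165]+.5)*5).round().tolist())
E
```

```text
ring [[524.6  75.9  14. ]]
sq [524.13982632 -29.18363653] [[562.5, 7.4], [560.7, -67.5], [486.1, -65.9], [487.3, 9.2]]
pcb centre [616.84270812  44.71358124] [[-49.51354265   4.57792177]
 [  8.52406777 108.05420167]]
12 [[131.0, 79.0], [362.0, 104.0], [350.0, 206.0], [116.0, 181.0]]
44 [[140.0, 81.0], [340.0, 102.0], [333.0, 165.0], [131.0, 143.0]]
40 [[127.0, 86.0], [353.0, 110.0], [347.0, 165.0], [119.0, 140.0]]
12 [[129.0, 75.0], [360.0, 100.0], [348.0, 202.0], [114.0, 176.0]]
44 [[138.0, 76.0], [338.0, 98.0], [331.0, 161.0], [129.0, 139.0]]
40 [[126.0, 82.0], [351.0, 106.0], [345.0, 160.0], [118.0, 136.0]]
```

Request:
apply_moves(
  increments=[
    [1,0.01,-0.017,0,0,0,-0.5],
    [1,0.016,-0.027,0,0,0,-0.5],
    [1,0.016,-0.027,0,0,0,-0.5],
    [1,0.016,-0.027,0,0,0,-0.5],
    [1,0.016,-0.027,0,0,0,-0.5],
  ],
)

```text
time_s: 14.15
ee_pos: [551.7, 154.9, 183.7]
ee_rot: [-179.9, 0.0, 87.5]
force: [0.4, 1.1, 0.1]
gripper_width: 91.4
gripper_force: 0.0
```

Request:
apply_moves(
  increments=[
    [1,0.016,-0.028,-0.01,0,0,-0.5],
    [1,0.016,-0.028,-0.02,0,0,-0.5],
    [1,0.016,-0.028,-0.02,0,0,-0.5],
    [1,0.012,-0.02,-0.02,0,0,-0.5],
    [1,0.004,-0.0075,-0.01,0,0,-0.2],
  ],
)

```text
time_s: 14.57
ee_pos: [615.3, 41.6, 101.0]
ee_rot: [-179.7, 0.1, 85.1]
force: [-0.1, -0.4, 0.2]
gripper_width: 91.2
gripper_force: 0.0
```

Request:
apply_moves(
  increments=[
    [1,0,0,-0.01,0,0,0],
    [1,0,0,-0.01,0,0,0],
    [1,0,0,0,0,0,0],
    [1,0,0,0,0,0,0],
  ],
)

```text
time_s: 14.9
ee_pos: [615.1, 46.1, 84.9]
ee_rot: [-180.0, -0.0, 85.4]
force: [0.4, 0.0, 0.6]
gripper_width: 90.9
gripper_force: 0.0
```

Request:
apply_moves(
  increments=[
    [1,0.001,-0.001,-0.015,0,0,0],
    [1,0,0,-0.015,0,0,0],
    [1,0,0,-0.012,0,0,0],
    [1,0,0,-0.007,0,0,0],
    [1,0,0,-0.003,0,0,0],
  ],
)

```text
time_s: 15.32
ee_pos: [616.5, 44.7, 32.9]
ee_rot: [-180.0, -0.0, 85.4]
force: [1.1, 0.4, -0.2]
gripper_width: 91.2
gripper_force: 0.0
```

Request:
apply_moves(
  increments=[
    [0.3,0,0,0,0,0,0],
    [0,0,0,0,0,0,0],
  ],
)

```text
time_s: 15.48
ee_pos: [617.3, 44.2, 33.9]
ee_rot: [179.9, -0.0, 85.3]
force: [0.2, -0.6, 0.7]
gripper_width: 80.6
gripper_force: 0.0
```

Lower by 2.5 mm and close.

Request:
apply_moves(
  increments=[
    [-0.1,0,0,-0.0025,0,0,0],
    [-0.3,0,0,0,0,0,0],
    [-0.3,0,0,0,0,0,0],
    [-0.5,0,0,0,0,0,0],
    [-0.5,0,0,0,0,0,0],
  ],
  newtons=20,
)

```text
time_s: 15.9
ee_pos: [616.9, 43.7, 30.7]
ee_rot: [180.0, -0.0, 85.3]
force: [-1.1, 0.2, 0.1]
gripper_width: 47.6
gripper_force: 0.0
```

Request:
apply_moves(
  increments=[
    [-0.6,0,0,0,0,0,0],
    [-0.6,0,0,0,0,0,0],
    [-0.6,0,0,0,0,0,0],
    [-0.6,0,0,0,0,0,0],
  ],
)

```text
time_s: 16.23
ee_pos: [616.9, 43.7, 30.5]
ee_rot: [180.0, 0.0, 85.3]
force: [-0.1, 0.1, 0.8]
gripper_width: 29.2
gripper_force: 20.0
```

Request:
apply_moves(
  increments=[
    [-0.6,0,0,0.006,0,0,0],
    [-0.6,0,0,0.014,0,0,0],
    [-0.6,0,0,0.02,0,0,0],
    [-0.6,0,0,0.02,0,0,0],
    [-0.6,-0.005,-0.012,0.01,0,0,0],
  ],
)

```text
time_s: 16.65
ee_pos: [613.7, 33.1, 103.0]
ee_rot: [179.7, -0.1, 85.4]
force: [1.0, -0.8, -0.0]
gripper_width: 29.6
gripper_force: 20.0
```

Request:
apply_moves(
  increments=[
    [-0.6,-0.009,-0.021,0,0,0,-0.5],
    [-0.6,-0.012,-0.0285,0,0,0,-0.5],
    [-0.6,-0.013,-0.03,0,0,0,-0.5],
    [-0.6,-0.013,-0.03,0,0,0,-0.5],
    [-0.6,-0.013,-0.03,0,0,0,-0.5],
  ],
)

```text
time_s: 17.07
ee_pos: [550.0, -109.5, 100.3]
ee_rot: [-179.9, 0.0, 82.8]
force: [0.9, -0.8, -2.4]
gripper_width: 29.3
gripper_force: 20.0
```

Request:
apply_moves(
  increments=[
    [-0.6,-0.013,-0.03,0,0,0,-0.5],
    [-0.6,-0.013,-0.03,0,0,0,-0.5],
    [-0.6,-0.013,-0.03,0,0,0,-0.5],
    [-0.6,-0.013,-0.03,0,0,0,-0.5],
    [-0.6,-0.013,-0.03,0,0,0,-0.5],
  ],
)

```text
time_s: 17.48
ee_pos: [484.7, -259.4, 100.3]
ee_rot: [-179.9, 0.0, 80.3]
force: [0.3, 0.4, -1.0]
gripper_width: 29.5
gripper_force: 20.0
```

Request:
apply_moves(
  increments=[
    [-0.6,-0.011,-0.027,0,0,0,-0.5],
    [-0.6,-0.01,-0.023,0,0,0,-0.5],
    [-0.6,-0.006,-0.017,0,0,0,-0.5],
    [-0.6,-0.003,-0.009,0,0,0,0],
    [-0.6,0,0,0,0,0,0],
  ],
)

```text
time_s: 17.9
ee_pos: [455.5, -335.5, 100.3]
ee_rot: [-180.0, 0.0, 78.7]
force: [0.1, -0.2, -1.9]
gripper_width: 29.5
gripper_force: 20.0
```

Request:
apply_moves(
  increments=[
    [-0.6,0,0,0,0,0,0],
    [-0.6,0,0,0,0,0,0],
  ],
)

```text
time_s: 18.07
ee_pos: [456.8, -332.7, 100.3]
ee_rot: [-180.0, -0.0, 78.8]
force: [0.9, 0.3, -1.8]
gripper_width: 29.3
gripper_force: 20.0
```

Request:
apply_moves(
  increments=[
    [-0.6,0,-0.001,-0.012,0,0,0],
    [-0.6,0,0,-0.018,0,0,0],
    [-0.6,0,0,-0.016,0,0,0],
    [-0.6,0,0,-0.01,0,0,0],
    [-0.6,0,0,-0.006,0,0,0],
  ],
)

```text
time_s: 18.48
ee_pos: [456.5, -333.2, 37.2]
ee_rot: [-179.9, -0.1, 78.9]
force: [-0.2, -0.5, -1.2]
gripper_width: 29.4
gripper_force: 20.0
```

Request:
apply_moves(
  increments=[
    [-0.6,0,0,-0.002,0,0,0],
    [-0.6,0,0,-0.0015,0,0,0],
    [-0.6,0,0,-0.001,0,0,0],
    [-0.6,0,0,0,0,0,0],
  ],
)

```text
time_s: 18.82
ee_pos: [457.2, -335.0, 34.5]
ee_rot: [179.9, 0.0, 78.8]
force: [-0.3, 0.6, -1.4]
gripper_width: 29.8
gripper_force: 20.0
```

```bash
python3 - <<'E'
from h import *
g=grab("scene")
cv2.imwrite("pics/v3.png",cv2.resize(g["color"][60:150,235:345],None,fx=6,fy=6,interpolation=cv2.INTER_CUBIC)[:,:,::-1])
E
```

```text
(no output)
```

View pics/v3.png

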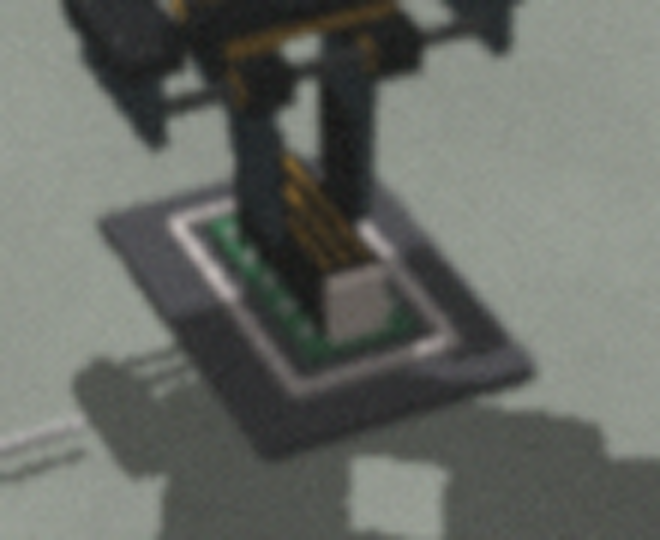

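The board hovers inside the frame (crop centre 320,290), aligned. Now the last 4 mm.

Request:
apply_moves(
  increments=[
    [-0.6,0,0,-0.001,0,0,0],
    [-0.6,0,0,-0.001,0,0,0],
    [-0.6,0,0,-0.001,0,0,0],
    [-0.6,0,0,0,0,0,0],
  ],
)

```text
time_s: 19.2
ee_pos: [456.7, -334.7, 30.9]
ee_rot: [-180.0, -0.0, 78.8]
force: [-0.0, 1.3, -1.7]
gripper_width: 29.5
gripper_force: 20.0
```

Request:
apply_moves(
  increments=[
    [-0.6,0,0,-0.0005,0,0,0],
    [-0.6,0,0,-0.0005,0,0,0],
    [-0.6,0,0,0,0,0,0],
  ],
)

```text
time_s: 19.45
ee_pos: [456.8, -334.8, 30.5]
ee_rot: [180.0, 0.0, 78.8]
force: [-0.7, 1.0, 3.3]
gripper_width: 29.5
gripper_force: 20.0
```

Request:
apply_moves(
  increments=[
    [-0.4,0,0,0,0,0,0],
    [0,0,0,0,0,0,0],
    [0.4,0,0,0,0,0,0],
    [0.4,0,0,0,0,0,0],
    [0.4,0,0,0,0,0,0],
  ],
)

```text
time_s: 19.87
ee_pos: [456.9, -334.8, 29.8]
ee_rot: [180.0, 0.0, 78.8]
force: [0.9, 0.5, -0.5]
gripper_width: 53.4
gripper_force: 0.0
```

Request:
apply_moves(
  increments=[
    [0.4,0,0,0.01,0,0,0],
    [0.4,0,0,0.03,0,0,0],
    [1,0,0,0.04,0,0,0],
    [1,0,0,0.04,0,0,0],
    [1,0,0.01,0.035,0,0,0.6],
  ],
)

```text
time_s: 20.28
ee_pos: [457.2, -326.1, 188.2]
ee_rot: [179.8, 0.1, 79.3]
force: [0.9, -0.3, 0.5]
gripper_width: 80.9
gripper_force: 0.0
```

Request:
apply_moves(
  increments=[
    [1,0,0.025,0,0,0,0.6],
    [1,0.001,0.036,0,0,0,0.6],
    [1,0.001,0.036,0,0,0,0.6],
    [1,0.001,0.036,0,0,0,0.6],
    [1,0.001,0.036,0,0,0,0.6],
  ],
)

```text
time_s: 20.7
ee_pos: [460.6, -154.3, 185.8]
ee_rot: [179.9, 0.0, 82.4]
force: [1.9, 0.2, 0.6]
gripper_width: 91.0
gripper_force: 0.0
```

Request:
apply_moves(
  increments=[
    [1,0.001,0.036,0,0,0,0.6],
    [1,0.001,0.036,0,0,0,0.6],
    [1,0.001,0.036,0,0,0,0.6],
    [1,0.001,0.036,0,0,0,0.6],
    [1,0.001,0.036,0,0,0,0.6],
  ],
)

```text
time_s: 21.12
ee_pos: [465.6, 25.9, 185.9]
ee_rot: [179.9, -0.0, 85.4]
force: [0.0, -0.4, -0.7]
gripper_width: 91.4
gripper_force: 0.0
```

```bash
python3 - <<'E'
from h import *
f=grab("top");g=grab("scene")
a=cv2.resize(f["color"][215:310,405:515],None,fx=3.6,fy=3.6,interpolation=cv2.INTER_CUBIC)
b=cv2.resize(g["color"][60:155,235:345],None,fx=3.6,fy=3.6,interpolation=cv2.INTER_CUBIC)
cv2.imwrite("pics/v4.png",np.hstack([a,b])[:,:,::-1])
E
```

```text
(no output)
```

View pics/v4.png

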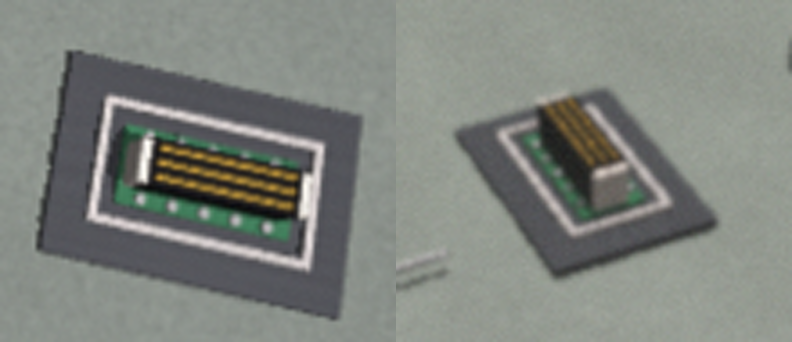

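The board lies flat inside the frame (crop 210,180). On to the can.

Request:
apply_moves(
  increments=[
    [1,0.001,0.03,0,0,0,0.6],
    [1,0.002,0.036,0,0,0,0.6],
    [1,0.002,0.036,0,0,0,0.6],
    [1,0.002,0.036,0,0,0,0.6],
    [1,0.002,0.036,0,0,0,0.6],
  ],
)

```text
time_s: 21.63
ee_pos: [475.0, 199.0, 185.7]
ee_rot: [179.9, 0.0, 88.4]
force: [0.8, 0.0, -0.1]
gripper_width: 91.2
gripper_force: 0.0
```

Request:
apply_moves(
  increments=[
    [1,0.002,0.035,0,0,0,0.6],
    [1,0.001,0.03,0,0,0,0.4],
    [1,0,0.015,0,0,0,0],
    [1,0,0,0,0,0,0],
    [1,0,0,0,0,0,0],
  ],
)

```text
time_s: 22.05
ee_pos: [477.8, 277.5, 184.9]
ee_rot: [-180.0, 0.1, 89.4]
force: [0.7, -1.1, -0.3]
gripper_width: 91.4
gripper_force: 0.0
```

Request:
apply_moves(
  increments=[
    [1,0,0.002,-0.018,0,0,0.6],
    [1,0,0.001,-0.022,0,0,0],
    [1,0,0,-0.022,0,0,0],
    [1,0,0,-0.018,0,0,0],
    [1,0,0,-0.01,0,0,0],
  ],
)

```text
time_s: 22.47
ee_pos: [476.8, 278.4, 93.2]
ee_rot: [-179.8, 0.1, 89.9]
force: [-0.6, 0.2, -0.8]
gripper_width: 91.5
gripper_force: 0.0
```

Request:
apply_moves(
  increments=[
    [0.3,0,0,0,0,0,0],
    [0.1,0,0,0,0,0,0],
    [0.0,0,0,0,0,0,0],
    [-0.2,0,0,0,0,0,0],
    [-0.2,0,0,0,0,0,0],
  ],
)

```text
time_s: 22.88
ee_pos: [478.5, 281.4, 96.1]
ee_rot: [179.9, -0.1, 90.0]
force: [-0.1, -0.1, -0.2]
gripper_width: 60.6
gripper_force: 0.0
```

Request:
apply_moves(
  increments=[
    [-0.2,0,0,0,0,0,0],
    [-0.2,0,0,0,0,0,0],
    [-0.2,0,0,0,0,0,0],
    [-0.2,0,0,0,0,0,0],
  ],
)

```text
time_s: 23.22
ee_pos: [478.1, 281.5, 95.5]
ee_rot: [179.9, -0.0, 90.0]
force: [0.8, 0.0, 3.0]
gripper_width: 48.0
gripper_force: 20.0
```

Request:
apply_moves(
  increments=[
    [-0.2,0,0,0.006,0,0,0],
    [-0.2,0,0,0.012,0,0,0],
    [-0.2,0,0,0.016,0,0,0],
    [-0.2,0,0,0.014,0,0,0],
    [-0.2,0.002,-0.01,0.007,0,0,0],
  ],
)

```text
time_s: 23.63
ee_pos: [480.2, 272.6, 151.5]
ee_rot: [179.9, -0.1, 90.1]
force: [0.4, 0.2, -2.0]
gripper_width: 47.7
gripper_force: 20.0
```

Request:
apply_moves(
  increments=[
    [-0.2,0.003,-0.02,0,0,0,0],
    [-0.2,0.004,-0.027,0,0,0,0],
    [-0.2,0.0045,-0.03,0,0,0,0],
    [-0.2,0.0045,-0.03,0,0,0,0],
    [-0.2,0.0045,-0.03,0,0,0,0],
  ],
)

```text
time_s: 24.05
ee_pos: [499.6, 132.2, 149.5]
ee_rot: [-179.9, 0.0, 90.0]
force: [-0.5, 1.0, -2.3]
gripper_width: 48.3
gripper_force: 20.0
```

Request:
apply_moves(
  increments=[
    [-0.2,0.0045,-0.03,0,0,0,0],
    [-0.2,0.0045,-0.03,0,0,0,0],
    [-0.2,0.0045,-0.03,0,0,0,0],
    [-0.2,0.004,-0.027,0,0,0,0],
    [-0.2,0.003,-0.02,0,0,0,0],
  ],
)

```text
time_s: 24.47
ee_pos: [520.1, -5.7, 149.5]
ee_rot: [-179.9, 0.1, 89.9]
force: [-0.6, 0.2, -1.6]
gripper_width: 48.1
gripper_force: 20.0
```

Request:
apply_moves(
  increments=[
    [-0.2,0.002,-0.016,0,0,0,0],
    [-0.2,0.001,-0.009,0,0,0,0],
    [-0.2,0,-0.002,0,0,0,0],
    [-0.2,0,0,0,0,0,0],
    [-0.2,0,0,0,0,0,0],
  ],
)

```text
time_s: 24.88
ee_pos: [523.4, -29.2, 149.8]
ee_rot: [-180.0, -0.0, 90.0]
force: [-0.2, 0.1, -2.4]
gripper_width: 48.1
gripper_force: 20.0
```

Request:
apply_moves(
  increments=[
    [-0.2,0,0,-0.014,0,0,0],
    [-0.2,0,0,-0.016,0,0,0],
    [-0.2,0,0,-0.009,0,0,0],
    [-0.2,0,0,-0.006,0,0,0],
    [-0.2,0,0,0,0,0,0],
  ],
)

```text
time_s: 25.3
ee_pos: [522.8, -29.0, 103.7]
ee_rot: [-179.8, -0.0, 90.1]
force: [-0.7, -0.4, -1.8]
gripper_width: 48.1
gripper_force: 20.0
```

Request:
apply_moves(
  increments=[
    [-0.2,0,0,-0.002,0,0,0],
    [-0.2,0,0,-0.002,0,0,0],
    [-0.2,0,0,-0.0015,0,0,0],
    [-0.2,0,0,0,0,0,0],
  ],
)

```text
time_s: 25.63
ee_pos: [523.9, -29.7, 99.6]
ee_rot: [180.0, -0.0, 90.0]
force: [0.0, 0.0, -2.8]
gripper_width: 47.6
gripper_force: 20.0
```

Request:
apply_moves(
  increments=[
    [-0.2,0,0,-0.001,0,0,0],
    [-0.2,0,0,-0.0005,0,0,0],
    [-0.2,0,0,0,0,0,0],
  ],
)

```text
time_s: 25.88
ee_pos: [524.1, -29.9, 98.5]
ee_rot: [179.9, 0.0, 90.0]
force: [-0.4, 0.6, 1.7]
gripper_width: 48.0
gripper_force: 20.0
```

Request:
apply_moves(
  increments=[
    [0.2,0,0,0,0,0,0],
    [0.5,0,0,0,0,0,0],
    [1,0,0,0,0,0,0],
    [1,0,0,0,0,0,0],
    [1,0,0,0.015,0,0,0],
  ],
)

```text
time_s: 26.3
ee_pos: [521.8, -29.6, 110.8]
ee_rot: [-179.7, -0.0, 90.0]
force: [0.0, 0.1, -0.8]
gripper_width: 78.2
gripper_force: 0.0
```

Request:
apply_moves(
  increments=[
    [1,0,0,0.025,0,0,0],
    [1,0,0,0.03,0,0,0],
    [1,0,0,0.017,0,0,0],
    [1,-0.002,0.013,0,0,0,0],
    [1,-0.004,0.028,0,0,0,0],
  ],
)

```text
time_s: 26.72
ee_pos: [518.7, 10.1, 185.8]
ee_rot: [179.8, 0.1, 89.8]
force: [-0.2, -0.1, -0.8]
gripper_width: 90.9
gripper_force: 0.0
```

Request:
apply_moves(
  increments=[
    [1,-0.0055,0.035,0,0,0,0],
    [1,-0.0055,0.035,0,0,0,0],
    [1,-0.0055,0.035,0,0,0,0],
    [1,-0.0055,0.035,0,0,0,0],
    [1,-0.0055,0.035,0,0,0,0],
  ],
)

```text
time_s: 27.13
ee_pos: [488.9, 188.2, 184.0]
ee_rot: [-179.9, 0.0, 90.0]
force: [0.4, -0.5, -1.0]
gripper_width: 90.8
gripper_force: 0.0
```

Request:
apply_moves(
  increments=[
    [1,-0.0055,0.035,0,0,0,0],
    [1,-0.0055,0.035,0,0,0,0],
    [1,-0.0055,0.035,0,0,0,0],
    [1,-0.005,0.035,0,0,0,0],
    [1,-0.005,0.035,0,0,0,0],
  ],
)

```text
time_s: 27.55
ee_pos: [462.2, 363.1, 183.8]
ee_rot: [-179.9, 0.1, 90.0]
force: [-0.2, -0.5, 0.6]
gripper_width: 91.5
gripper_force: 0.0
```

Request:
apply_moves(
  increments=[
    [1,-0.002,0.0195,0,0,0,0],
    [1,0,0,0,0,0,0],
    [1,0,0,0,0,0,0],
  ],
)

```text
time_s: 27.8
ee_pos: [460.6, 381.3, 183.6]
ee_rot: [-179.9, 0.1, 90.1]
force: [1.0, -0.2, 0.1]
gripper_width: 91.4
gripper_force: 0.0
```

Request:
apply_moves(
  increments=[
    [1,0.001,0,-0.018,0,0,0],
    [1,0,0,-0.022,0,0,0],
    [1,0,0,-0.022,0,0,0],
    [1,0,0,-0.018,0,0,0],
    [1,0,0,-0.009,0,0,0],
  ],
)

```text
time_s: 28.22
ee_pos: [461.4, 378.0, 93.2]
ee_rot: [-179.8, 0.2, 89.9]
force: [-0.3, -0.5, 0.7]
gripper_width: 91.4
gripper_force: 0.0
```

Request:
apply_moves(
  increments=[
    [0.3,0,0,0,0,0,0],
    [0.1,0,0,0,0,0,0],
    [0.0,0,0,0,0,0,0],
    [-0.2,0,0,0,0,0,0],
    [-0.2,0,0,0,0,0,0],
  ],
  newtons=18,
)

```text
time_s: 28.63
ee_pos: [463.4, 381.1, 97.2]
ee_rot: [179.9, -0.1, 90.0]
force: [0.2, 0.2, -0.6]
gripper_width: 60.6
gripper_force: 0.0
```

Request:
apply_moves(
  increments=[
    [-0.2,0,0,0,0,0,0],
    [-0.2,0,0,0,0,0,0],
    [-0.2,0,0,0,0,0,0],
  ],
)

```text
time_s: 28.88
ee_pos: [463.3, 381.1, 96.7]
ee_rot: [179.9, -0.1, 90.0]
force: [1.3, -0.6, 2.4]
gripper_width: 51.1
gripper_force: 18.0
```

```bash
python3 - <<'E'
from h import *
f=grab("top");g=grab("scene")
a=cv2.resize(f["color"][165:260,250:365],None,fx=3.6,fy=3.6,interpolation=cv2.INTER_CUBIC)
b=cv2.resize(g["color"][120:265,270:415],(342,342),interpolation=cv2.INTER_CUBIC)
cv2.imwrite("pics/v5.png",np.hstack([a,b])[:,:,::-1])
E
```

```text
(no output)
```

View pics/v5.png

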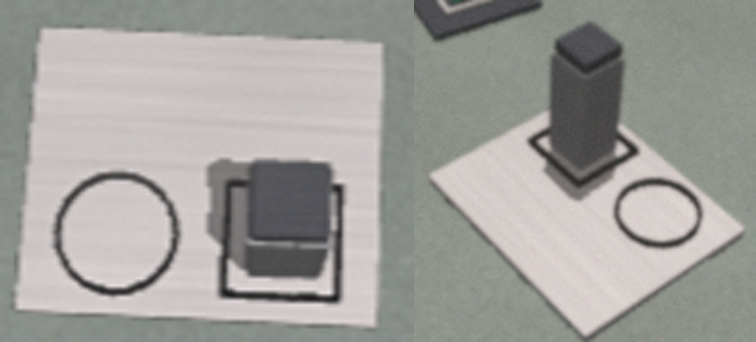

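The can stands in the square and the bottle is gripped.

Request:
apply_moves(
  increments=[
    [-0.2,0,0,0.006,0,0,0],
    [-0.2,0,0,0.012,0,0,0],
    [-0.2,0,0,0.016,0,0,0],
    [-0.2,0,0,0.014,0,0,0],
    [-0.2,0.002,-0.01,0.006,0,0,0],
  ],
)

```text
time_s: 29.4
ee_pos: [464.9, 372.3, 151.4]
ee_rot: [179.9, -0.1, 90.1]
force: [1.3, -0.3, -2.3]
gripper_width: 50.8
gripper_force: 18.0
```

Request:
apply_moves(
  increments=[
    [-0.2,0.004,-0.02,0,0,0,0],
    [-0.2,0.005,-0.025,0,0,0,0],
    [-0.2,0.006,-0.03,0,0,0,0],
    [-0.2,0.006,-0.03,0,0,0,0],
    [-0.2,0.006,-0.03,0,0,0,0],
  ],
)

```text
time_s: 29.82
ee_pos: [490.9, 233.5, 149.2]
ee_rot: [-179.9, 0.1, 90.0]
force: [0.5, -0.8, -2.0]
gripper_width: 51.0
gripper_force: 18.0
```

Request:
apply_moves(
  increments=[
    [-0.2,0.006,-0.03,0,0,0,0],
    [-0.2,0.006,-0.03,0,0,0,0],
    [-0.2,0.006,-0.03,0,0,0,0],
    [-0.2,0.005,-0.025,0,0,0,0],
    [-0.2,0.004,-0.02,0,0,0,0],
  ],
)

```text
time_s: 30.23
ee_pos: [517.8, 97.9, 149.3]
ee_rot: [-179.9, 0.1, 89.9]
force: [0.4, 0.2, -2.7]
gripper_width: 50.7
gripper_force: 18.0
```

Request:
apply_moves(
  increments=[
    [-0.2,0.003,-0.015,0,0,0,0],
    [-0.2,0.002,-0.009,0,0,0,0],
    [-0.2,0,0,0,0,0,0],
    [-0.2,0,0,0,0,0,0],
    [-0.2,0,0,0,0,0,0],
  ],
)

```text
time_s: 30.65
ee_pos: [523.3, 77.4, 149.7]
ee_rot: [-180.0, -0.0, 90.0]
force: [0.3, 0.7, -2.8]
gripper_width: 51.2
gripper_force: 18.0
```

Request:
apply_moves(
  increments=[
    [-0.2,0.001,0,-0.014,0,0,0],
    [-0.2,0,0,-0.016,0,0,0],
    [-0.2,0,0,-0.009,0,0,0],
    [-0.2,0,0,-0.005,0,0,0],
    [-0.2,0,0,0,0,0,0],
  ],
)

```text
time_s: 31.07
ee_pos: [523.9, 77.3, 104.9]
ee_rot: [-179.9, 0.0, 90.1]
force: [0.1, -0.4, -2.1]
gripper_width: 50.9
gripper_force: 18.0
```

Request:
apply_moves(
  increments=[
    [-0.2,0,0,-0.002,0,0,0],
    [-0.2,0,0,-0.0015,0,0,0],
    [-0.2,0,0,-0.001,0,0,0],
    [-0.2,0,0,0,0,0,0],
  ],
)

```text
time_s: 31.4
ee_pos: [525.0, 76.8, 101.7]
ee_rot: [180.0, -0.0, 90.0]
force: [-1.2, -0.1, -2.4]
gripper_width: 51.0
gripper_force: 18.0
```

Request:
apply_moves(
  increments=[
    [-0.2,0,0,-0.001,0,0,0],
    [-0.2,0,0,-0.0005,0,0,0],
    [-0.2,0,0,0,0,0,0],
  ],
)

```text
time_s: 31.65
ee_pos: [524.8, 76.7, 100.0]
ee_rot: [180.0, -0.0, 90.0]
force: [0.9, -0.6, -2.5]
gripper_width: 50.9
gripper_force: 18.0
```

Request:
apply_moves(
  increments=[
    [-0.2,0,0,-0.0005,0,0,0],
    [-0.2,0,0,0,0,0,0],
  ],
)

```text
time_s: 31.82
ee_pos: [524.9, 76.7, 99.7]
ee_rot: [180.0, -0.0, 90.0]
force: [0.1, 0.6, -0.8]
gripper_width: 50.9
gripper_force: 18.0
```

Contact is beginning; 0.3 mm more, then release, rise and retreat.

Request:
apply_moves(
  increments=[
    [-0.2,0,0,-0.0003,0,0,0],
    [-0.2,0,0,0,0,0,0],
    [-0.2,0,0,0,0,0,0],
  ],
)

```text
time_s: 32.07
ee_pos: [525.0, 76.8, 99.6]
ee_rot: [180.0, -0.0, 90.0]
force: [-0.2, -0.0, 1.7]
gripper_width: 50.8
gripper_force: 18.0
```

Request:
apply_moves(
  increments=[
    [0.2,0,0,0,0,0,0],
    [0.5,0,0,0,0,0,0],
    [1,0,0,0,0,0,0],
    [1,0,0,0,0,0,0],
    [1,0,0,0.015,0,0,0],
  ],
)

```text
time_s: 32.48
ee_pos: [522.7, 76.5, 111.8]
ee_rot: [-179.7, 0.0, 90.0]
force: [-0.3, -0.0, -0.6]
gripper_width: 78.5
gripper_force: 0.0
```

Request:
apply_moves(
  increments=[
    [1,0,0,0.025,0,0,0],
    [1,0,0,0.03,0,0,0],
    [1,0,0,0.025,0,0,0],
    [1,-0.01,0.015,0,0,0,0],
    [1,-0.015,0.028,0,0,0,0],
  ],
)

```text
time_s: 32.9
ee_pos: [501.7, 118.7, 196.0]
ee_rot: [179.7, 0.0, 89.8]
force: [0.6, 0.9, -0.1]
gripper_width: 91.3
gripper_force: 0.0
```

Request:
apply_moves(
  increments=[
    [1,-0.015,0.03,0,0,0,0],
    [1,-0.015,0.03,0,0,0,0],
    [1,-0.015,0.03,0,0,0,0],
    [1,-0.015,0.03,0,0,0,0],
    [1,-0.015,0.03,0,0,0,0],
  ],
)

```text
time_s: 33.32
ee_pos: [423.8, 271.0, 194.2]
ee_rot: [180.0, -0.0, 90.0]
force: [0.3, -1.3, 0.3]
gripper_width: 91.3
gripper_force: 0.0
```

Request:
apply_moves(
  increments=[
    [1,-0.005,0.03,0,0,0,0],
    [1,-0.005,0.03,0,0,0,0],
    [1,-0.005,0.03,0,0,0,0],
    [1,-0.005,0.02,0,0,0,0],
    [1,0,0,0,0,0,0],
  ],
)

```text
time_s: 33.73
ee_pos: [403.9, 383.4, 193.7]
ee_rot: [-180.0, -0.1, 90.2]
force: [-0.0, -0.0, -0.9]
gripper_width: 91.4
gripper_force: 0.0
```

```bash
python3 - <<'E'
from h import *
f=grab("top","pics/t9.png");g=grab("scene")
a=f["color"][100:320,150:520];b=cv2.resize(g["color"][60:280,230:450],None,fx=1.7,fy=1.7)
a=cv2.resize(a,None,fx=1.1,fy=1.7);a=cv2.resize(f["color"][130:310,250:510],(374*260//220,374*180//220))
a=np.vstack([a,np.zeros((374-a.shape[0],a.shape[1],3),np.uint8)])
cv2.imwrite("pics/v6.png",np.hstack([a,b[:374]])[:,:,::-1][:, :800])
E
```

```text
(no output)
```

View pics/v6.png

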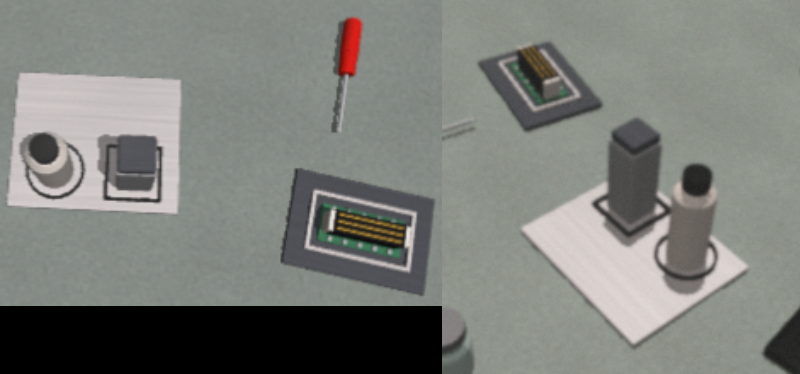

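The bottle is upright in the ring (48,165), the can is in the square (135,165), and the board is flat in the frame (365,230). Nothing else was moved, so I'm handing the job in.

```bash
python3 -c "
from workcell import env; print(env.job_done())"
```

```text
the job is handed in; nothing more can be done
None
```

The job is handed in at about 34 s: in the last pictures the board lies flat inside the inspection frame and the bottle and can stand upright in their own places; I left the reel and screwdriver alone.

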